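# Set the rotary-tool speed selector and start it

### The job

On the blue speed controller, push the black bar-handle selector round clockwise with a fingertip, gently, counting the clicks, until it points at the fourth speed mark (the red mark is off; count four black marks on from it). Only then press the green start button fully down with a fingertip and let it come up again. Do not grip or lift anything: leave the controller where it stands and the things around it alone.

Things in the scene. Friction and masses are not known exactly. Their poses are not given: they have to be found in the camera images.
- console: Blue bench controller, grey flat top panel, 160 (x) x 230 (y) x 46 mm high, 1.9 kg, loose on rubber feet. Origin under its centre; x to its back (away from the robot, within 0.2 rad), y to its left, z up. Selector axis at x -22, y +45 mm; green button at x -30, y -75. A handpiece is fixed in clips along the back edge, x 49 to 71, y -25 to 110, 28 mm above the panel. A loupe stands at back right.
- selector (a joint): Angle (rad), 0 = nose at the red off mark (console's +y), growing clockwise from above. Detents every 0.524 (30 deg): off 0, black marks 1 to 6, mark 4 at 2.094; stops just past 0 and 3.142. A sprung ball pulls the handle into the nearest detent; each crest, half-way between marks, takes about 0.1 N m (3 N at the nose), then it runs on into the next. Starts at off, mark 1 or 2, rarely on a crest.
- selector_hub (a point): On the selector's axis at the top of its handle, 34 mm above the panel. The handle is a black bar 14 mm wide, 6 to 34 mm above the panel; its nose (white line on top) reaches 47 mm from the axis, its tail 21 mm; round hub of 15 mm radius, and a flat skirt of 23 mm radius, 5.5 mm high. The panel is free for 65 mm round the axis, but for the red and black marks printed on it.
- selector_nose (a point): Point inside the handle's nose, 40 mm from the axis and 20 mm above the panel; the direction from the hub to it is the pointing direction. It turns with the handle.
- start (a joint): Travel of the green start button in m: 0 up, 0.006 fully down; a spring needs 5 N at the bottom and brings it up again. It counts as pressed beyond 0.0045.
- start_top (a point): Centre of the top of the green start button (28 mm across, 22 mm above the console's panel, in a black housing 44 mm across and 12 mm high); it is pressed straight down.
- loupe: Black loupe, a round cup 34 mm across and 29 mm high, standing loose on the console's back right corner. Bystander. Origin at the centre of its underside. Behind the console's right half stands a cardboard box, 0.16 m high, its front at x = 0.56, y from -0.02 to 0.22.
- bur_stand: Beech block with burs, 82 x 46 x 55 mm, loose, at the console's left. Bystander. Origin under its centre.
- flux_jar: White jar with a lid, 57 mm across, 48 mm high, loose, at the console's left. Bystander. Origin under its centre.
- tape_roll: Roll of beige tape lying flat, 85 x 91 x 19 mm, loose, well to the right. Bystander. Origin under its centre. Behind it stand stacked cardboard boxes, front at x = 0.54, y from -0.39 to -0.09, up to 0.22 m high: pass above or in front of them.
- brass_fitting: Brass pipe fitting standing upright, 22 x 26 x 36 mm, loose, well to the right. Bystander. Origin under its centre.
- pliers: Red-handled flat pliers lying down, 41 x 134 x 11 mm, loose, well to the right. Bystander. Origin under its centre.

How it is judged:
On the way, in this order (a step that is already met when the one before it is completed fails the run):
1. the selector stands at the fourth speed mark (value of joint selector between 1.97 and 2.22 rad), for 0.2 s.
2. the start button is pressed down (value of joint start above 0.0045 m), for 0.05 s.
At the end, for the whole second after the job is handed in: The selector rests in the detent of the fourth speed mark (within about 0.12 rad of 2.094), the start button has been pressed after that and is up again (under 1.5 mm down), and the controller stands still within 25 mm of where it was (all of step 1 and value of joint start below 0.0015 m and linear speed of console below 0.02 m/s and distance of console from where it was at the start of the episode below 0.025 m); the robot touches nothing.
It fails at once if the start button is pressed while the selector is not at the fourth mark (value of joint start above 0.003 m and (value of joint selector below 1.9 rad or value of joint selector above 2.29 rad)).
It fails at once if the selector is gripped or forced (more than 20 N on it) (contact force between the fingers and selector above 20 N).
It fails at once if the controller is lifted, tipped or shoved away (height (world z) of console above 0.012 m or angle between console's own z axis and vertical above 0.12 rad or distance of console from where it was at the start of the episode above 0.04 m).
It fails at once if a bystander is knocked, moved or lifted (more than 25 mm) (distance of any of loupe, bur_stand, flux_jar, tape_roll, brass_fitting, pliers from where it was at the start of the episode above 0.025 m).
It also fails if it takes over 58 s, if anything falls off the work surface, if the arm or the gripper's body presses on something with over 40 N, if the wrist force passes 120 N, or if a joint passes its speed limit or range.

### The arm

A 7-joint arm with a two-finger parallel gripper is mounted at the origin on a cart in front of the work surface, level with it; the furniture and walls round the work are solid. World frame = base frame: x ahead of the robot, y to its left, z up, the work surface at z = 0. Lengths are in m, angles in rad, forces in N, time in s.
With the tool pointing down it reaches from about 0.425 to 0.875 m from the base axis. Payload 9.9 kg.
Tool frame: the origin (TCP) lies between the finger pads; the fingertips stand bot.tip_reach ahead of it and the grasp point (between the pads) lies 2 mm behind it (bot.tip_reach is the distance from the TCP to the fingertips, in m); z points along the fingers, y is the line along which they close (so a half turn about z gives the same grasp; the last joint's range is limited). The gripper opens to 85 mm and grips with 20 to 120 N. Pads are 22 mm wide; open, the fingers measure 114 mm over their backs; the gripper's body (76 mm by 85 mm) begins 54 mm behind the grasp point. The pads swing forward as they close: fully open they stand 13 mm farther back than shut.
Start: joints at [1.042, 0.576, 0.025, 1.437, -0.015, 1.129, -0.057], TCP at [0.29, -0.609, 0.248] pointing down, gripper open.
Joint ranges: [-2.76, 2.76], [-0.34, 2.15], [-1.52, 1.57], [0.19, 2.46], [-1.09, 4.23], [0.17, 1.99], [-2.82, 2.82]. Speed limits (rad/s): [2.22, 2.22, 3.01, 3.01, 3.14, 3.14, 3.14].

### API

Orientations are given as a unit quaternion [x, y, z, w].
In Python, from cell import bot, cams, models gives the robot as it stands. The module is installed in compiled form; this text tells all that it offers.
- The arm moves only by the tool play_rows, never from a script. Its argument "motion" is a list of rows, each a list of 3 entries, a list of its own where there are three numbers: the shift along the tool's x, y, z each as a share of 0.25 m, from -1 to 1, then the turn about the tool's z as a share of 360 degrees, from -1 to 1, then the gripper's target within -1 to 1 (shut at 1, half-way at 0, fully open at -1). In form: [[[x, y, z], twist, grip], ...]. A call has 1 to 10 rows; each row shifts and turns the commanded pose from where the row before left it, along the tool's axes as they then stand; what a row does not reach is not made up. A row lasts 1/8 s, in which the tool goes at most 62.5 mm and 10.7 degrees, less where a joint would pass 70% of its speed; a pose out of reach is approached as far as the arm can. A call with a number of a shift or a turn outside -1 to 1 is refused whole. A call with a gripper value outside its range is refused whole. The fingers move at their own pace and stop on an object; "force" is the grip in N (left out, the last holds). Time passes only in rows, so rows that do not move let the fingers close. It gives the time, the measured TCP pose, the force, the opening and the grip force at its end, in the units of the state.
- bot.get_state(): the state, without advancing time (a new reading comes with each control period).
- cams.read_camera(name): name is "scene" or "side" or "wrist"; returns a dict with "img" (384x512x3 uint8, red, green, blue), "intrinsics" (3x3 intrinsics, pixels), "xyz" and "orientation" of the camera in the world; the wrist camera has in their place "tool_from_camera" (4x4, takes a point from camera to tool coordinates, whose origin is the TCP and whose axes are the flange's). Camera axes: x right, y down, z forward; pixel columns grow to the right and rows downward; lengths in m; the calibration is good to about 2 mm. A picture is of the moment at which its call begins: read the wrist's pose just before it. There is no depth.
- bot.finish_job(): hands the job in; it is judged then, once.
Trained networks look in a picture, given as the dict that the camera call returned (one of the last four; its "shot" number tells which), for a name from the list of things; names that differ only in an ending like _2 or _b are one class to them, and where a whole thing is asked for, a point or a joint stands for the part that bears it (a point fixed in the world has none). Each returns a list of dicts, best first, with "confidence" (0 to 1); they miss things now and then, are a little off and sometimes report something else, mostly with a low value. They report only what shows in the picture. A call takes as long as a camera call.
- models.recognise(picture, label): "bbox" ([left, top, right, bottom] in pixels, round what is visible of it).
- models.cut_out(picture, label): "region" (384x512 bool, what is visible of it) and "bbox" ([left, top, right, bottom] in pixels, round what is visible of it).
- models.tip_of(picture, label): "pixel" ([row, column] in pixels: a listed point, or the origin of a listed thing).
The state is a dict: "t": time; "joints": joint angles; "qvel": joint speeds; "joint_efforts": joint torques, N m; "tool_pos": TCP position; "tcp_rot": TCP orientation; "ft_force": force on the tool from outside, world axes, zero at the start; "ft_torque": the same for the moment, N m; "finger_gap": finger opening in m; "grasp_force": force on a finger pad.
Only numpy, scipy, OpenCV 4.12 (cv2) and the standard library are available. Lean on these libraries where they do the work, as an engineer would, in place of code of your own. Each camera call takes 0.05 s, during which the arm holds its last target. There are 200 camera calls.

## Working session

There is one attempt and no reset: what is moved stays moved. The work goes in short steps, Python scripts to look and compute and a tool call to move; the robot and the scene stay as the last step left them, time stands still between calls to the robot, and variables do not carry over. Pictures are saved under pics/ and viewed, at most 10 in all, crops included, and the job is handed in when it is done.

Besides the shell and the picture viewer there is one more tool, called in YAML: its name, and indented under it one key for each argument. play_rows: Moves the arm, as the interface text tells. Its arguments: {"type":"object","properties":{"motion":{"type":"array"},"force":{"type":"number"}},"required":["motion"]}

```bash
mkdir -p pics; cat > h.py <<'E'
import numpy as np, cv2
from cell import bot, cams, models
from scipy.spatial.transform import Rotation as R
def look(n):
    s=bot.get_state(); p=cams.read_camera(n)
    if n=="wrist":
        T=np.eye(4);T[:3,:3]=R.from_quat(s["tcp_rot"]).as_matrix();T[:3,3]=s["tool_pos"]
        T=T@np.array(p["tool_from_camera"])
    else:
        T=np.eye(4);o=np.array(p["orientation"]);T[:3,:3]=R.from_quat(o).as_matrix() if o.size==4 else o;T[:3,3]=p["xyz"]
    return p,T
def ray(p,T,rc):
    d=np.linalg.inv(p["intrinsics"])@[rc[1],rc[0],1]
    return T[:3,3],T[:3,:3]@d
def at_z(p,T,rc,z):
    o,d=ray(p,T,rc); return o+d*(z-o[2])/d[2]
def proj(p,T,X):
    c=T[:3,:3].T@(np.array(X)-T[:3,3]);u=np.array(p["intrinsics"])@c;return u[:2]/u[2]
Z=dict(selector_hub=.08,selector_nose=.066,start_top=.068,console=0,loupe=.046,bur_stand=0,flux_jar=0)
def points(n,names=Z):
    p,T=look(n)
    for k in names:
        for r in models.tip_of(p,k)[:1]: print(n,k,np.round(r["pixel"]),round(r["confidence"],2),np.round(at_z(p,T,r["pixel"],Z[k]),4))
    return p,T
def save(p,f): cv2.imwrite("pics/"+f,p["img"][:,:,::-1])
E
python3 - <<'E'
from h import *
print(bot.tip_reach,bot.get_state())
a=points("scene")[0];b=points("side")[0]
cv2.imwrite("pics/a.png",cv2.resize(np.vstack([a["img"],b["img"]])[:,:,::-1],None,fx=.78,fy=.78))
E
```

```text
0.017 {'t': 0.0, 'joints': array([ 1.04218106,  0.57656743,  0.02485502,  1.43795199, -0.01497941,
        1.12898735, -0.05651337]), 'qvel': array([-1.49879963e-03,  5.92325467e-04, -1.93300155e-04,  1.09336515e-04,
       -1.08422858e-03, -2.17863384e-03, -9.15562000e-05]), 'joint_efforts': array([ 5.86716960e-04, -7.65763164e+01,  2.25078531e+00, -2.85970581e+01,
        1.53982179e-02,  1.28751647e-02,  5.55609199e-05]), 'tool_pos': array([ 0.29024924, -0.60891831,  0.24740363]), 'tcp_rot': array([ 9.75366658e-01,  2.20588157e-01, -2.47117329e-04, -8.28653353e-04]), 'ft_force': array([-0.14248643,  0.23703725,  0.17429718]), 'ft_torque': array([-0.02463554,  0.01739535, -0.02347991]), 'grasp_force': 0.0, 'finger_gap': 0.0853376272683876}
scene selector_nose [246. 188.] 0.53 [0.4809 0.3079 0.066 ]
scene start_top [214. 233.] 0.56 [0.4456 0.1526 0.068 ]
scene console [241. 210.] 0.55 [0.4766 0.2296 0.    ]
scene loupe [204. 215.] 0.51 [0.5248 0.1382 0.046 ]
scene bur_stand [280. 152.] 0.76 [0.5229 0.4174 0.    ]
scene flux_jar [295. 179.] 0.71 [0.4331 0.408  0.    ]
side selector_hub [167. 231.] 0.52 [0.4413 0.2608 0.08  ]
side selector_nose [168. 238.] 0.56 [0.4755 0.2711 0.066 ]
side start_top [183. 262.] 0.22 [0.4839 0.1139 0.068 ]
side console [187. 245.] 0.82 [0.4878 0.24   0.    ]
side loupe [165. 240.] 0.63 [0.5147 0.3356 0.046 ]
side bur_stand [166. 234.] 0.62 [0.5414 0.4379 0.    ]
side flux_jar [175. 218.] 0.54 [0.4446 0.383  0.    ]
```

View pics/a.png

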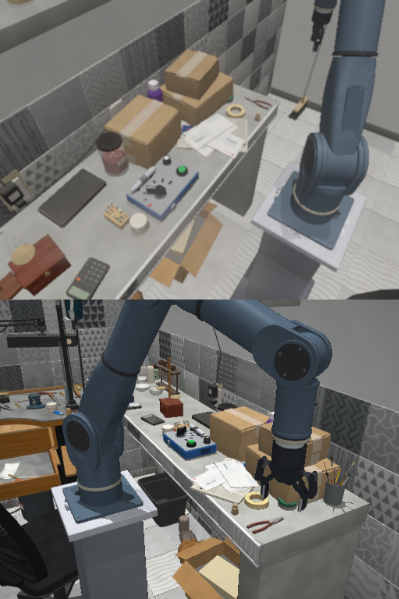

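play_rows:
  motion:
    - [[0, 0, -0.1], 0.0236, 1]
    - [[0, 0, -0.1], 0.0236, 1]
    - [[0, 0, -0.1], 0.0236, 1]
    - [[0.08, -0.22, 0], 0, 1]
    - [[0.08, -0.22, 0], 0, 1]
    - [[0.08, -0.22, 0], 0, 1]
    - [[0.08, -0.22, 0], 0, 1]
    - [[0.08, -0.22, 0], 0, 1]
    - [[0.08, -0.22, 0], 0, 1]
    - [[0.08, -0.22, 0], 0, 1]

```text
t: 2.05
tool_pos: [0.4309, -0.2225, 0.3236]
tcp_rot: [1.0, -0.0, 0.0, 0.0]
ft_force: [2.2, -0.1, -0.4]
finger_gap: 0.0002
grasp_force: 0.0
```

play_rows:
  motion:
    - [[0, -0.22, 0], 0, 1]
    - [[0, -0.22, 0], 0, 1]
    - [[0, -0.22, 0], 0, 1]
    - [[0, -0.22, 0], 0, 1]
    - [[0, -0.22, 0], 0, 1]
    - [[0, -0.22, 0], 0, 1]
    - [[0, -0.22, 0], 0, 1]
    - [[0, -0.1, 0], 0, 1]
    - [[0, 0, 0], 0, 1]

```text
t: 3.18
tool_pos: [0.4301, 0.1877, 0.3233]
tcp_rot: [1.0, 0.002, -0.0, -0.0]
ft_force: [0.4, -0.6, -0.1]
finger_gap: 0.0003
grasp_force: 0.0
```

```bash
python3 - <<'E'
from h import *
p,T=points("wrist"); save(p,"w1.png"); print(T.round(3)); np.save("T1.npy",T)
points("scene",["selector_hub","selector_nose","start_top"])
E
```

```text
wrist selector_hub [149. 184.] 0.56 [0.4495 0.2784 0.08  ]
wrist selector_nose [119. 170.] 0.59 [0.484  0.2971 0.066 ]
wrist start_top [123. 228.] 0.65 [0.4795 0.2255 0.068 ]
wrist console [124. 229.] 0.82 [0.4743 0.2306 0.    ]
wrist loupe [ 86. 286.] 0.83 [0.5239 0.1528 0.046 ]
wrist bur_stand [84. 95.] 0.62 [0.5288 0.4174 0.    ]
wrist flux_jar [146. 111.] 0.93 [0.4405 0.4072 0.    ]
[[ 0.003 -0.956 -0.293  0.505]
 [-1.    -0.004  0.001  0.188]
 [-0.002  0.293 -0.956  0.449]
 [ 0.     0.     0.     1.   ]]
scene selector_hub [242. 207.] 0.76 [0.4391 0.2752 0.08  ]
scene selector_nose [247. 192.] 0.76 [0.469  0.3048 0.066 ]
scene start_top [215. 233.] 0.57 [0.4429 0.157  0.068 ]
```

View pics/w1.png

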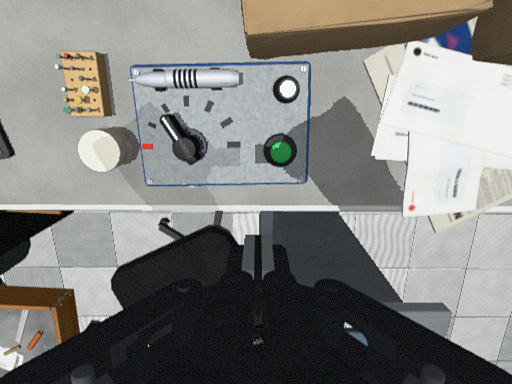

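```bash
python3 - <<'E'
from h import *
p,T=look("wrist")
for n,rc,z in [("TL",(65,132),.046),("TR",(64,309),.046),("BR",(184,308),.046),("BL",(184,146),.046),("btn",(150,281),.068),("hub",(149,184),.08),("nosetip",(117,163),.08),("red",(146.5,148),.046),("m1",(125,152),.046),("m2",(108,167),.046),("m3",(101,186),.046),("m4",(106,209),.046),("m5",(122,226),.046),("m6",(145,233),.046)]: print(n,at_z(p,T,rc,z).round(4))
im=cv2.resize(p["img"][50:200,120:320,::-1],None,fx=4,fy=4,interpolation=cv2.INTER_CUBIC);cv2.imwrite("pics/w1c.png",im)
E
```

```text
TL [0.5494 0.3416 0.046 ]
TR [0.5503 0.1218 0.046 ]
BR [0.3961 0.1156 0.046 ]
BL [0.3963 0.341  0.046 ]
btn [0.4469 0.1559 0.068 ]
hub [0.45   0.2762 0.08  ]
nosetip [0.4882 0.2985 0.08  ]
red [0.4484 0.3326 0.046 ]
m1 [0.4765 0.3243 0.046 ]
m2 [0.498  0.3027 0.046 ]
m3 [0.5066 0.2775 0.046 ]
m4 [0.5004 0.2483 0.046 ]
m5 [0.4803 0.227  0.046 ]
m6 [0.4503 0.2186 0.046 ]
```

View pics/w1c.png

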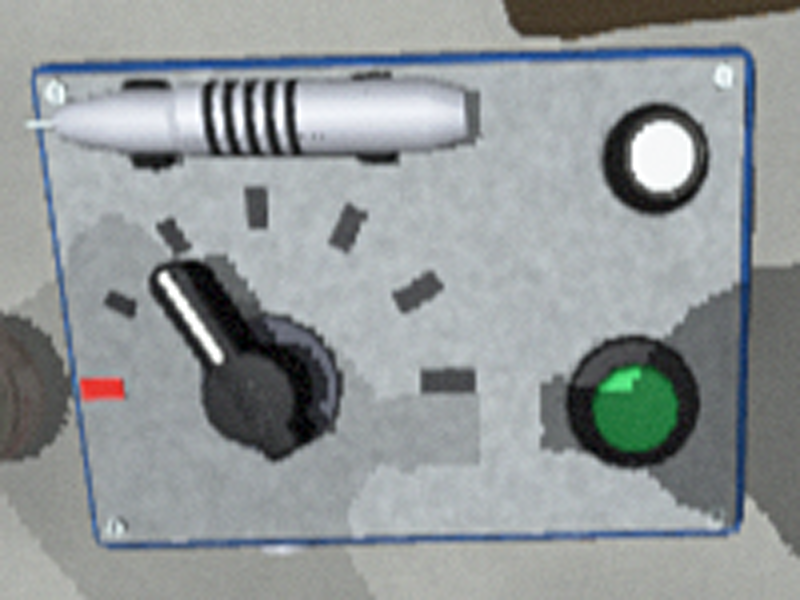

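play_rows:
  motion:
    - [[0.07, -0.18, 0], 0, 1]
    - [[0.066, -0.18, 0], 0, 1]
    - [[0, -0.18, 0], 0, 1]
    - [[0, 0, 0.12], -0.0278, 1]
    - [[0, 0, 0.12], -0.0278, 1]
    - [[0, 0, 0.12], -0.0278, 1]
    - [[0, 0, 0.12], 0, 1]
    - [[0, 0, 0], 0, 1]

```text
t: 4.82
tool_pos: [0.4637, 0.3197, 0.2015]
tcp_rot: [0.966, 0.259, -0.002, 0.001]
ft_force: [0.9, -0.3, 1.4]
finger_gap: 0.0001
grasp_force: 0.0
```

```bash
python3 - <<'E'
from h import *
s=bot.get_state();print(s["tool_pos"],R.from_quat(s["tcp_rot"]).as_matrix().round(3),s["ft_force"])
p,T=points("wrist",["selector_hub","selector_nose","loupe"])
tip=np.array(s["tool_pos"])-[0,0,.017];print("tip px",proj(p,T,tip))
cv2.imwrite("pics/w2.png",cv2.resize(p["img"][:,:,::-1],None,fx=1.5,fy=1.5))
E
```

```text
[0.46365726 0.31970063 0.20149604] [[ 0.866  0.5   -0.003]
 [ 0.5   -0.866 -0.002]
 [-0.004  0.    -1.   ]] [ 0.93438053 -0.25568851  1.40072409]
wrist selector_hub [225. 287.] 0.86 [0.45   0.2821 0.08  ]
wrist selector_nose [180. 286.] 0.61 [0.483  0.3012 0.066 ]
wrist loupe [212. 429.] 0.89 [0.5223 0.1554 0.046 ]
tip px [257.83321511 249.592652  ]
```

View pics/w2.png

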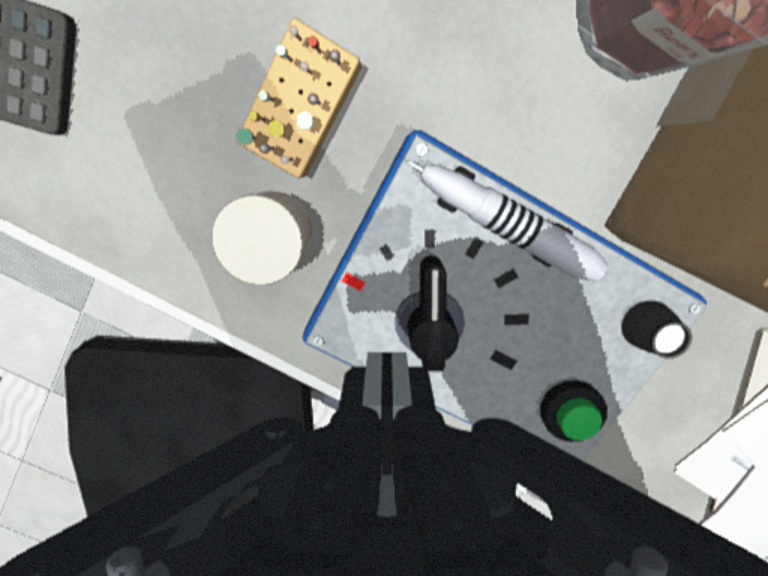

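play_rows:
  motion:
    - [[0, 0, 0.1], 0, 1]
    - [[0, 0, 0.1], 0, 1]
    - [[0, 0, 0.1], 0, 1]
    - [[0, 0, 0.1], 0, 1]
    - [[0, 0, 0.05], 0, 1]
    - [[0, 0, 0.04], 0, 1]
    - [[0, 0, 0], 0, 1]
    - [[0, 0, 0], 0, 1]

```text
t: 6.02
tool_pos: [0.4649, 0.321, 0.0815]
tcp_rot: [0.966, 0.259, 0.001, -0.0]
ft_force: [-0.1, -0.0, -0.0]
finger_gap: -0.0003
grasp_force: 0.0
```

play_rows:
  motion:
    - [[0, 0.012, 0], 0, 1]
    - [[0, 0.012, 0], 0, 1]
    - [[0, 0, 0], 0, 1]

```text
t: 6.4
tool_pos: [0.4678, 0.315, 0.081]
tcp_rot: [0.966, 0.259, 0.0, 0.0]
ft_force: [-1.0, -0.4, -0.3]
finger_gap: 0.0
grasp_force: 0.0
```

```bash
python3 - <<'E'
from h import *
s=bot.get_state();print(s["tool_pos"],s["ft_force"])
p,T=look("wrist");print(proj(p,T,s["tool_pos"]-np.array([0,0,.017])),p["intrinsics"][0][0])
cv2.imwrite("pics/w3.png",cv2.resize(p["img"][:,:,::-1],None,fx=1.5,fy=1.5))
E
```

```text
[0.46780743 0.31503686 0.08095794] [-0.97116655 -0.37315177 -0.34121607]
[257.84034782 249.72314324] 300.14730895796987
```

View pics/w3.png

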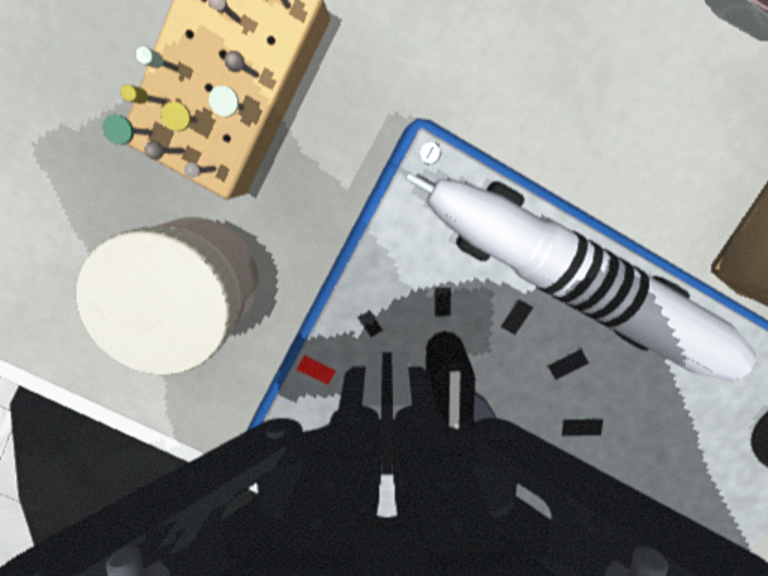

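play_rows:
  motion:
    - [[0.005, 0.0073, 0], 0.0083, 1]
    - [[0.005, 0.0073, 0], 0.0083, 1]
    - [[0.005, 0.0073, 0], 0.0083, 1]
    - [[0, 0, 0], 0, 1]

```text
t: 6.95
tool_pos: [0.4736, 0.3121, 0.0808]
tcp_rot: [0.983, 0.182, 0.0, 0.0]
ft_force: [-1.1, 1.0, -0.2]
finger_gap: -0.0
grasp_force: 0.4
```

play_rows:
  motion:
    - [[0.005, 0.0073, 0], 0.0083, 1]
    - [[0.005, 0.0073, 0], 0.0083, 1]
    - [[0, 0, 0], 0, 1]

```text
t: 7.32
tool_pos: [0.4775, 0.3092, 0.0808]
tcp_rot: [0.991, 0.13, 0.0, 0.0]
ft_force: [0.6, 0.3, 0.3]
finger_gap: -0.0
grasp_force: 0.0
```

play_rows:
  motion:
    - [[0.005, 0.0073, 0], 0.0083, 1]
    - [[0.005, 0.0073, 0], 0.0083, 1]
    - [[0, 0, 0], 0, 1]

```text
t: 7.7
tool_pos: [0.4804, 0.3064, 0.0808]
tcp_rot: [0.997, 0.079, 0.0, 0.0]
ft_force: [0.0, -0.1, -0.8]
finger_gap: 0.0003
grasp_force: 0.0
```

```bash
python3 - <<'E'
from h import *
s=bot.get_state();print(s["tool_pos"],s["ft_force"])
p,T=points("wrist",["selector_nose","loupe"])
save(p,"w4.png")
E
```

```text
[0.4804383  0.30642529 0.08080726] [ 0.03656174 -0.05678934 -0.75365722]
wrist selector_nose [245. 306.] 0.73 [0.4882 0.2821 0.066 ]
```

View pics/w4.png

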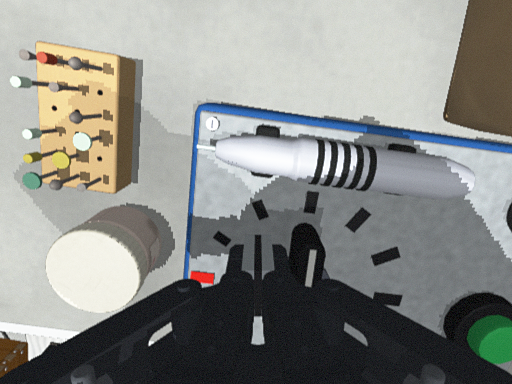

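play_rows:
  motion:
    - [[0.005, 0.0073, 0], 0.0083, 1]
    - [[0.005, 0.0073, 0], 0.0083, 1]
    - [[0.005, 0.0073, 0], 0.0083, 1]
    - [[0.005, 0.0073, 0], 0.0083, 1]
    - [[0, 0, 0], 0, 1]

```text
t: 8.48
tool_pos: [0.4857, 0.3002, 0.0808]
tcp_rot: [1.0, -0.025, 0.0, -0.0]
ft_force: [-0.3, 1.1, 0.1]
finger_gap: -0.0002
grasp_force: 0.7
```

play_rows:
  motion:
    - [[0.005, 0.0073, 0], 0.0083, 1]
    - [[0, 0, 0], 0, 1]

```text
t: 8.72
tool_pos: [0.4868, 0.298, 0.0808]
tcp_rot: [0.999, -0.051, -0.0, 0.0]
ft_force: [-0.9, 1.1, -0.8]
finger_gap: -0.0001
grasp_force: 0.8
```

play_rows:
  motion:
    - [[0.005, 0.0073, 0], 0.0083, 1]
    - [[0, 0, 0], 0, 1]

```text
t: 8.98
tool_pos: [0.4881, 0.2956, 0.0808]
tcp_rot: [0.997, -0.078, 0.0, 0.0]
ft_force: [-0.9, 1.2, -1.0]
finger_gap: 0.0004
grasp_force: 0.5
```

play_rows:
  motion:
    - [[0.005, 0.0073, 0], 0.0083, 1]
    - [[0, 0, 0], 0, 1]

```text
t: 9.22
tool_pos: [0.4891, 0.2935, 0.0808]
tcp_rot: [0.995, -0.104, 0.0, 0.0]
ft_force: [-0.6, -1.3, 0.5]
finger_gap: -0.0001
grasp_force: 0.3
```

play_rows:
  motion:
    - [[0.005, 0.0073, 0], 0.0083, 1]
    - [[0, 0, 0], 0, 1]

```text
t: 9.48
tool_pos: [0.4899, 0.2915, 0.0808]
tcp_rot: [0.992, -0.13, 0.0, 0.0]
ft_force: [0.2, 0.5, -0.2]
finger_gap: -0.0002
grasp_force: 0.0
```

```bash
python3 - <<'E'
from h import *
s=bot.get_state();print(s["tool_pos"],s["ft_force"])
p,T=points("wrist",["selector_nose","loupe"])
save(p,"w5.png")
E
```

```text
[0.4899246  0.29146626 0.08077362] [ 0.2320737   0.48722591 -0.16629265]
wrist selector_nose [244. 298.] 0.92 [0.4887 0.2701 0.066 ]
wrist loupe [119. 500.] 0.97 [0.5212 0.1526 0.046 ]
```

View pics/w5.png

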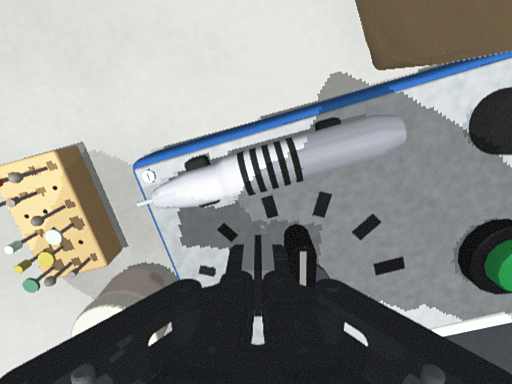

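play_rows:
  motion:
    - [[0.0025, 0.004, 0], 0.0042, 1]
    - [[0, 0, 0], 0, 1]

```text
t: 9.88
tool_pos: [0.4901, 0.2908, 0.0808]
tcp_rot: [0.99, -0.142, 0.0, 0.0]
ft_force: [0.1, 0.3, 0.3]
finger_gap: 0.0005
grasp_force: 0.0
```

play_rows:
  motion:
    - [[0.0025, 0.004, 0], 0.0042, 1]
    - [[0, 0, 0], 0, 1]
    - [[0, 0, 0], 0, 1]

```text
t: 10.25
tool_pos: [0.4904, 0.2897, 0.0808]
tcp_rot: [0.988, -0.155, -0.0, 0.0]
ft_force: [-0.2, -0.4, 0.0]
finger_gap: 0.0002
grasp_force: 0.0
```

```bash
python3 - <<'E'
from h import *
s=bot.get_state();print(s["tool_pos"],s["ft_force"])
p,T=points("wrist",["selector_nose","loupe"])
save(p,"w6.png")
E
```

```text
[0.49038721 0.28970683 0.08079615] [-0.18795015 -0.41691414  0.01544171]
wrist selector_nose [244. 299.] 0.98 [0.4882 0.2678 0.066 ]
wrist loupe [107. 492.] 0.94 [0.5223 0.153  0.046 ]
```

View pics/w6.png

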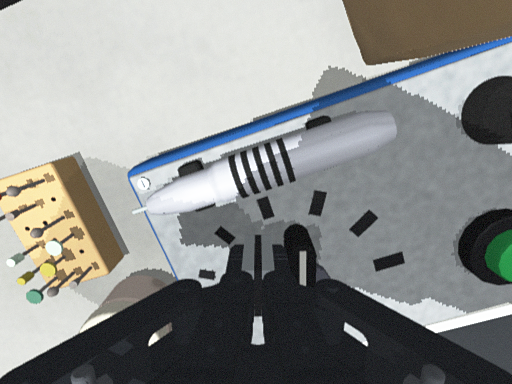

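play_rows:
  motion:
    - [[0.005, 0.008, 0], 0.0083, 1]
    - [[0, 0, 0], 0, 1]
    - [[0, 0, 0], 0, 1]

```text
t: 10.78
tool_pos: [0.491, 0.2874, 0.0808]
tcp_rot: [0.984, -0.181, 0.0, 0.0]
ft_force: [0.3, -0.3, 1.0]
finger_gap: -0.0002
grasp_force: 0.0
```

```bash
cat > m.py <<'E'
from h import *
s=bot.get_state();print(s["tool_pos"],s["ft_force"])
p,T=points("wrist",["selector_nose","loupe"])
# white line: bright pixels near the handle top
g=p["img"][245:292,285:345].min(2)
m=(g>np.percentile(g,93))
y,x=np.nonzero(m);y=y+245;x=x+285
l=cv2.fitLine(np.c_[x,y].astype(np.float32),cv2.DIST_L1,0,.01,.01).ravel()
print("line",l,len(x),g.max())
A,B=[at_z(p,T,(l[3]+k*l[1],l[2]+k*l[0]),.08) for k in(-12,12)]
d=A-B; d=d*np.sign(d[0]);print("phi",np.degrees(np.arctan2(d[0],d[1])),"mid",(A+B)/2)
E
python3 m.py
```

```text
[0.4909924  0.28741941 0.08080042] [ 0.28265801 -0.29429219  0.9634928 ]
wrist selector_nose [247. 312.] 0.88 [0.4834 0.26   0.066 ]
wrist loupe [100. 483.] 0.82 [0.5206 0.1528 0.046 ]
line [  0.89450216   0.44706365 318.06177    269.0304    ] 186 233
phi 49.528702052351974 mid [0.47893599 0.26095199 0.08      ]
```

play_rows:
  motion:
    - [[0, -0.02, 0], 0, 1]
    - [[0, -0.02, 0], 0, 1]
    - [[0, 0, -0.1], 0, 1]
    - [[0, 0, -0.2], 0, 1]
    - [[0, 0, -0.2], 0, 1]
    - [[0, 0, 0], -0.028, 1]
    - [[0, 0, 0], -0.03, 1]
    - [[0, 0, 0], 0, 1]

```text
t: 11.92
tool_pos: [0.4947, 0.297, 0.2059]
tcp_rot: [1.0, -0.0, -0.0, -0.0]
ft_force: [1.0, -1.3, 0.3]
finger_gap: 0.0002
grasp_force: 0.0
```

```bash
python3 - <<'E'
from h import *
s=bot.get_state();print(s["tool_pos"],s["tcp_rot"],s["ft_force"])
p,T=points("wrist",["selector_hub","selector_nose","start_top","console","loupe"])
cv2.imwrite("pics/w7.png",cv2.resize(p["img"][:,:,::-1],None,fx=1.5,fy=1.5)); np.savez("w7",T=T,K=p["intrinsics"])
E
```

```text
[0.49465224 0.29697506 0.20589195] [ 9.99999892e-01 -4.07563474e-04 -3.38060016e-05 -2.22773474e-04] [ 1.04746791 -1.29019442  0.30305415]
wrist selector_hub [240. 278.] 0.58 [0.4479 0.2781 0.08  ]
wrist selector_nose [196. 296.] 0.64 [0.4855 0.2616 0.066 ]
wrist start_top [239. 402.] 0.57 [0.443  0.1581 0.068 ]
wrist console [189. 313.] 0.86 [0.4738 0.234  0.    ]
wrist loupe [153. 408.] 0.78 [0.5223 0.1537 0.046 ]
```

View pics/w7.png

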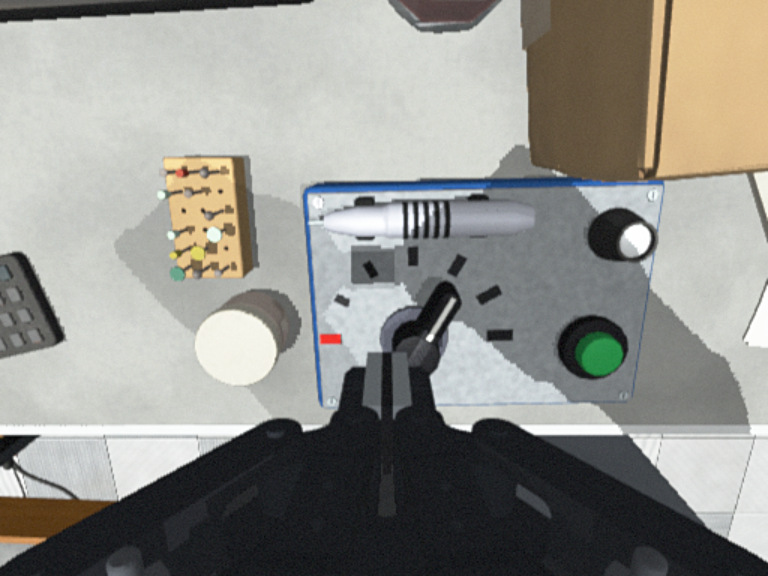

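play_rows:
  motion:
    - [[-0.065, 0.185, 0], 0, 1]
    - [[-0.065, 0.185, 0], 0, 1]
    - [[-0.065, 0.184, 0], 0, 1]
    - [[0, 0, 0.1], 0, 1]
    - [[0, 0, 0.1], 0, 1]
    - [[0, 0, 0.1], 0, 1]
    - [[0, 0, 0.1], 0, 1]
    - [[0, 0, 0.04], 0, 1]
    - [[0, 0, 0], 0, 1]
    - [[0, 0, 0], 0, 1]

```text
t: 13.48
tool_pos: [0.4463, 0.1585, 0.0966]
tcp_rot: [1.0, -0.0, 0.001, -0.0]
ft_force: [-0.4, 0.1, -0.6]
finger_gap: 0.0003
grasp_force: 0.0
```

```bash
python3 - <<'E'
from h import *
s=bot.get_state();print(s["tool_pos"],s["ft_force"])
p,T=points("wrist",["selector_hub","selector_nose","start_top"])
points("scene",["start_top"])
cv2.imwrite("pics/w8.png",cv2.resize(p["img"][:,:,::-1],None,fx=1.5,fy=1.5))
E
```

```text
[0.44629762 0.15854115 0.09655652] [-0.39179128  0.11497272 -0.60277014]
wrist selector_hub [245.  26.] 0.61 [0.4492 0.2802 0.08  ]
wrist selector_nose [174.  67.] 0.92 [0.4839 0.2607 0.066 ]
wrist start_top [247. 256.] 0.85 [0.4419 0.1593 0.068 ]
scene start_top [219. 233.] 0.5 [0.4335 0.1677 0.068 ]
```

View pics/w8.png

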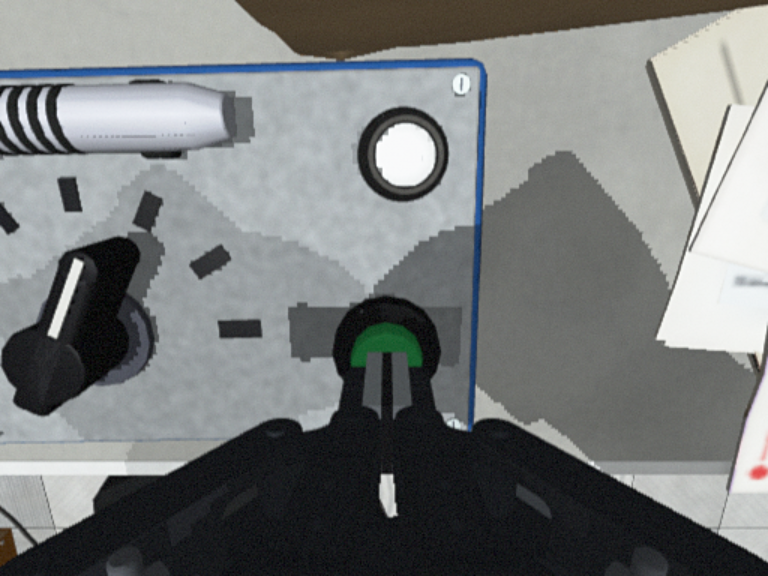

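play_rows:
  motion:
    - [[0, 0, 0.03], 0, 1]
    - [[0, 0, 0.02], 0, 1]
    - [[0, 0, 0.008], 0, 1]
    - [[0, 0, 0.008], 0, 1]
    - [[0, 0, 0], 0, 1]
    - [[0, 0, 0], 0, 1]

```text
t: 14.52
tool_pos: [0.4458, 0.1583, 0.0794]
tcp_rot: [1.0, 0.0, 0.0, -0.0]
ft_force: [0.4, -0.7, 4.3]
finger_gap: -0.0
grasp_force: 2.3
```

play_rows:
  motion:
    - [[0, 0, 0.006], 0, 1]
    - [[0, 0, 0.002], 0, 1]
    - [[0, 0, 0], 0, 1]
    - [[0, 0, 0], 0, 1]

```text
t: 15.02
tool_pos: [0.446, 0.1583, 0.0787]
tcp_rot: [1.0, 0.0, 0.001, -0.0]
ft_force: [-5.3, -2.4, 27.5]
finger_gap: -0.0002
grasp_force: 13.7
```

Bottomed out (27 N against the stop). Release upward.

play_rows:
  motion:
    - [[0, 0, -0.02], 0, 1]
    - [[0, 0, -0.04], 0, 1]
    - [[0, 0, -0.15], 0, 1]
    - [[0, 0, -0.2], 0, 1]
    - [[0, 0, -0.2], 0, 1]
    - [[0, 0, 0], 0, 1]
    - [[0, 0, 0], 0, 1]
    - [[0, 0, 0], 0, 1]

```text
t: 16.02
tool_pos: [0.4451, 0.158, 0.2288]
tcp_rot: [1.0, 0.0, -0.001, 0.0]
ft_force: [-0.5, 0.1, 0.2]
finger_gap: 0.0004
grasp_force: 0.0
```

```bash
python3 - <<'E'
from h import *
s=bot.get_state();print(s["tool_pos"],s["ft_force"])
p,T=points("wrist",["selector_hub","selector_nose","console","loupe","flux_jar"])
print("finish",bot.finish_job())
E
```

```text
[0.44513218 0.15799742 0.22875401] [-0.52530593  0.12238799  0.21769015]
wrist selector_nose [139. 153.] 0.76 [0.486  0.2572 0.066 ]
wrist console [144. 196.] 0.61 [0.4722 0.2298 0.    ]
wrist loupe [ 97. 262.] 0.63 [0.5243 0.1537 0.046 ]
wrist flux_jar [169.  55.] 0.84 [0.442  0.4019 0.    ]
the job is handed in; nothing more can be done
finish None
```

I turned the selector two clicks, from mark 2 to the fourth speed mark, and then pressed the green start button down to its stop (about 27 N) and released it. The last position readings show the controller, loupe and jar about where they started. The job is handed in at about 16 s, but it returned no verdict.

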